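# Close the hinged screw cap of a fastener jar hand-tight

## Task

The screw jar that is bolted to the bench stands open, its winged cap swung up on the stiff hinge. Swing the cap down over the mouth first, and only then screw it on clockwise (seen from above) until it is fully down and hand-tight: the last firm push on a wing, about 15 N, held for a moment, no longer turns it. Do not force it or squeeze it hard (60 N is too much), and leave everything else on the bench where it is.

Things in the scene. Friction and masses are not known exactly. Their poses are not given: they have to be found in the camera images.
- jar: White plastic screw jar on a 110 x 110 x 6 mm steel foot bolted to the bench (immovable). Body 104 mm wide, neck 80 mm wide, mouth 100 mm above the bench. Origin: centre of the foot's underside, z up. The cap's hinge is on the jar's own +y side; its axis runs along the jar's x through (0, 64, 94) mm.
- lid (a joint): Hinge angle of the steel collar that carries the cap, rad: 0 = swung down with the cap level over the mouth, grows as it swings up and away from the mouth (about 1.57 stands upright; at most 2.0). The hinge is stiff (about 1 N m, 10 N at the cap's rim) and stays where it is left.
- cap: Black screw cap, captive in the hinged collar: disc 96 mm wide, 6 mm thick, 24 mm skirt below. On its top two upright wings along the cap's own x, each reaching from 16 to 50 mm off the axis, 14 mm thick, 30 mm tall; free between them. Origin: on the cap's axis at the disc's underside; z points out of the winged face. Level when the collar is down.
- cap_wing (a point): Mid-height of one wing, 35 mm from the cap's axis along the cap's +x and 21 mm above cap's origin: where to push. Free turning takes about 5 N here; at the end comes a firm, rubbery stop. Where the thread starts is not known beforehand, so neither is the wings' direction when tight.
- mouth (a point): Centre of the jar's mouth, on the jar's axis, level with the rim. Turning clockwise (seen from the winged side) sinks the cap 3.75 mm per rad: loose, cap's origin is 10 to 13 mm above this point (once swung down); fully down, it coincides with it. That takes about 2.8 to 3.3 rad.
- spare_jar: A second white screw jar, 104 mm diameter, 130 mm tall over its wings, already closed, standing loose, with no hinge and no steel foot. Origin: centre of its underside. Not part of the job.
- wrench: Loose steel open-end wrench lying flat on the bench. Not part of the job.
- screwdriver: Loose screwdriver lying on the bench. Not part of the job.
- bin: Loose blue plastic parts bin, 160 x 110 x 60 mm, open on top. Origin: centre of its underside. Not part of the job.
- beaker: Loose clear plastic beaker, 68 mm wide, 85 mm tall. Origin: centre of its underside. Not part of the job.
- spool: Loose wire spool standing on its flange, 70 mm wide, 46 mm tall. Origin: centre of its underside. Not part of the job.
- board: Loose green circuit board, 110 x 80 mm, about 22 mm tall with its parts, lying on a yellow card. Origin: centre of its underside. Not part of the job.
- meter: Loose orange hand multimeter lying flat, 150 x 76 x 45 mm. Origin: centre of its underside. Not part of the job.
Mind the look-alikes: they are no part of the job. What is shaped like the jar but orange or turquoise is not meant.

How it is judged:
By the outcome, as a careful person would: the job done as asked, in the order asked, and still so for the second after the job is handed in, with the robot touching nothing.
It also fails if it takes over 51 s, if anything falls off the work surface, if the arm or the gripper's body presses on something with over 40 N, if the wrist force passes 120 N, or if a joint passes its speed limit or range.

## Robot

A 6-joint arm with a two-finger parallel gripper is mounted at the origin on the work surface. World frame = base frame: x ahead of the robot, y to its left, z up, the work surface at z = 0. Lengths are in mm, angles in degrees, forces in N, time in s.
With the tool pointing down it reaches from about 350 to 850 mm from the base axis. Payload 8.1 kg.
Tool frame: the origin (TCP) lies midway between the tips of the shut fingers; the grasp point (between the pads) lies 19 mm behind it; z points along the fingers, y is the line along which they close (so a half turn about z gives the same grasp; the last joint's range is limited). The gripper opens to 85 mm and grips with 20 to 120 N. Pads are 22 mm wide; open, the fingers measure 114 mm over their backs; the gripper's body (76 mm by 85 mm) begins 54 mm behind the grasp point. The pads swing forward as they close: fully open they stand 13 mm farther back than shut.
Start: joints at [-77.888, 7.471, 85.268, -0, 87.261, -4.893], TCP at [175.497, -573.765, 231.292] pointing down, gripper open.
Joint ranges: [-169.43, 169.43], [-51.17, 129.36], [1.28, 143.12], [-76.62, 256.62], [0, 156.53], [-152.29, 152.29]. Speed limits (degrees/s): [136.94, 136.94, 159.86, 180, 180, 180].

## Interface

Orientations are given as [roll, pitch, yaw] about the fixed x, y, z axes, in that order (R = Rz(yaw) Ry(pitch) Rx(roll)).
In Python, from bench import sensors, optics, r gives the robot as it stands.
- The arm moves only by the tool apply_moves, never from a script. Its argument "targets" is a list of rows, each a list of 7 numbers: the shift along the tool's x, y, z in mm, then the turn, a rotation vector about the tool's x, y, z in rad, then the closure, from 0 (fully open) to 1 (shut). In form: [[x, y, z, wx, wy, wz, claw], ...]. A call has 1 to 20 rows; each row shifts and turns the commanded pose from where the row before left it, along the tool's axes as they then stand; what a row does not reach is not made up. A row lasts 1/8 s, in which the tool goes at most 62.5 mm and 10.7 degrees, less where a joint would pass 70% of its speed; a pose out of reach is approached as far as the arm can. A call is refused whole if a number of a shift passes 62.5 or a number of a turn 0.188, either way. A call with a gripper value outside its range is refused whole. The fingers move at their own pace and stop on an object; "force" is the grip in N (left out, the last holds). Time passes only in rows, so rows that do not move let the fingers close. It gives the time, the measured TCP pose, the force, the opening and the grip force at its end, in the units of the state.
- sensors.sense(): the state, without advancing time (a new reading comes with each control period).
- optics.snapshot(name): name is "scene" or "top"; returns the picture (480x640x3 uint8, red, green, blue); there is no depth.
- optics.get_calibration(name): a dict with "camera_matrix" (3x3 intrinsics, pixels), "dist_coeffs" ([k1, k2, p1, p2, k3] as OpenCV has them; the pictures are not rectified), "pose" (4x4, takes a point from camera to world coordinates). Camera axes: x right, y down, z forward; pixel columns grow to the right and rows downward; lengths in mm; the calibration is good to about 2 mm. A picture is of the moment at which its call begins. get_calibration takes no time and is no camera call.
- r.hand_in(): hands the job in; it is judged then, once.
The state is a dict: "time": time; "joint_pos": joint angles; "qd": joint speeds; "joint_efforts": joint torques, N m; "tool_pos": TCP position; "tcp_rot": TCP orientation; "ft_force": force on the tool from outside, world axes, zero at the start; "wrist_torque": the same for the moment, N m; "finger_gap": finger opening in mm; "grip_force": force on a finger pad.
Only numpy, scipy, OpenCV 4.12 (cv2) and the standard library are available. Lean on these libraries where they do the work, as an engineer would, in place of code of your own. Each camera call takes 0.05 s, during which the arm holds its last target. There are 200 camera calls.

## Working session

There is one attempt and no reset: what is moved stays moved. The work goes in short steps, Python scripts to look and compute and a tool call to move; the robot and the scene stay as the last step left them, time stands still between calls to the robot, and variables do not carry over. Pictures are saved under pics/ and viewed, at most 10 in all, crops included, and the job is handed in when it is done.

Besides the shell and the picture viewer there is one more tool, called after "Emit:" as name(argument=value, ...), one argument or row to a line, values as JSON. apply_moves: Moves the arm, as the interface text tells. Its arguments: {"type":"object","properties":{"targets":{"type":"array"},"force":{"type":"number"}},"required":["targets"]}

```bash
mkdir -p pics; python3 - <<'E'
from bench import sensors, optics, r
import cv2
for n in("scene","top"):
    im=optics.snapshot(n); cv2.imwrite(f"pics/{n}0.png",im[:,:,::-1]); c=optics.get_calibration(n)
    print(n,c["camera_matrix"],c["dist_coeffs"],c["pose"])
print(sensors.sense())
E
```

```text
scene [[495.66984853   0.         316.99716608]
 [  0.         495.66984853 235.16809296]
 [  0.           0.           1.        ]] [-0.06511775  0.          0.          0.          0.        ] [[-3.29424260e-01  5.87142923e-01 -7.39420615e-01  1.38897787e+03]
 [ 9.44142172e-01  1.97651565e-01 -2.63684315e-01  2.87937660e+02]
 [-8.67273747e-03 -7.84982195e-01 -6.19457615e-01  8.01753508e+02]
 [ 0.00000000e+00  0.00000000e+00  0.00000000e+00  1.00000000e+00]]
top [[569.04735333   0.         321.05434432]
 [  0.         569.04735333 242.91684406]
 [  0.           0.           1.        ]] [-0.07826931  0.          0.          0.          0.        ] [[-2.04046339e-02 -9.82936304e-01  1.82811033e-01  2.45999078e+02]
 [-9.99790327e-01  1.97463371e-02 -5.42070133e-03  1.32267662e+01]
 [ 1.71835585e-03 -1.82883310e-01 -9.83133125e-01  1.58824355e+03]
 [ 0.00000000e+00  0.00000000e+00  0.00000000e+00  1.00000000e+00]]
{'time': 0.1, 'joint_pos': array([-7.78868966e+01,  7.51219846e+00,  8.53237336e+01,  5.78166550e-04,
        8.72600556e+01, -4.89262358e+00]), 'qd': array([-0.00814404, -0.14166132, -0.14621107, -0.06189361,  0.05225671,
        0.01739479]), 'joint_efforts': array([ 3.92230422e-04, -5.70948672e+01, -5.01944697e+01, -1.68011020e-04,
        8.06262600e-03,  1.37843077e-05]), 'tool_pos': array([ 175.40625388, -573.27467625,  230.32788801]), 'tcp_rot': array([-1.79904411e+02, -8.76200776e-03,  1.70056916e+01]), 'ft_force': array([-0.59862311, -0.27340287, -0.27663096]), 'wrist_torque': array([ 0.06228168,  0.01509842, -0.03031095]), 'grip_force': 0.0, 'finger_gap': 85.71387614777738}
```

View pics/scene0.png

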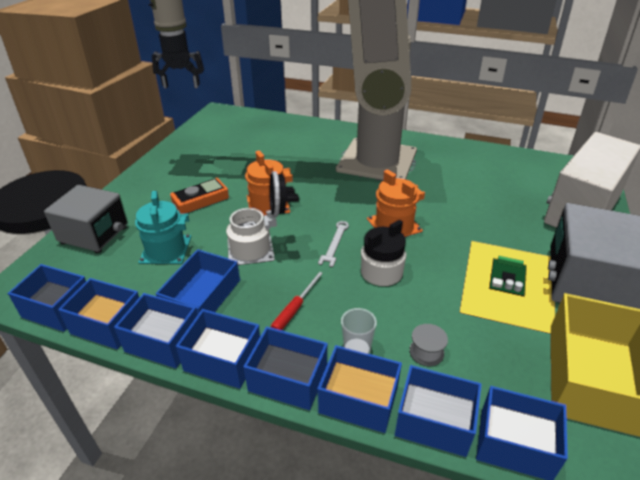

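View pics/top0.png

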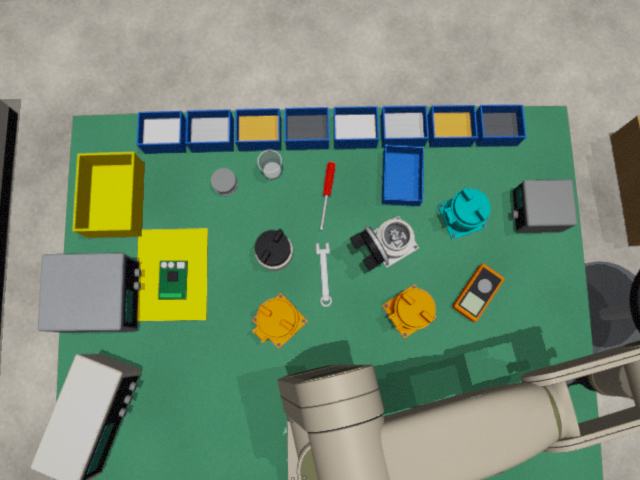

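The target is the white open jar, at top (397,240) and scene (248,235), with its black cap upright at scene (282,195) and top (368,250). The look-alikes are:
- closed spare jar: top (273,250), scene (384,255)
- orange jars: top (411,310) and (279,320), scene (267,185) and (397,205)
- turquoise jar: top (465,212), scene (162,230)

Next I'll check the choice in one close crop.

```bash
python3 - <<'E'
import cv2,numpy as np
a=cv2.imread("pics/top0.png")[200:290,335:435]; b=cv2.imread("pics/scene0.png")[160:270,210:310]
a=cv2.resize(a,(400,360),interpolation=cv2.INTER_CUBIC); b=cv2.resize(b,(400,440),interpolation=cv2.INTER_CUBIC)
o=np.zeros((440,800,3),np.uint8); o[:360,:400]=a; o[:,400:]=b; cv2.imwrite("pics/crop0.png",o)
E
```

```text
(no output)
```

View pics/crop0.png

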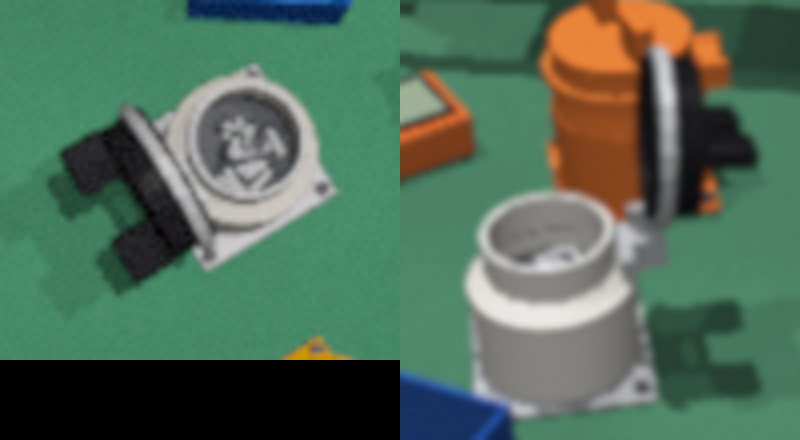

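```bash
cat > h.py <<'E'
import numpy as np,cv2
from bench import sensors, optics, r
C={n:optics.get_calibration(n) for n in("scene","top")}
def ray(n,p):
    c=C[n];u=cv2.undistortPoints(np.array([[p]],float),np.array(c["camera_matrix"]),np.array(c["dist_coeffs"])).ravel()
    P=np.array(c["pose"]);return P[:3,3],P[:3,:3]@np.r_[u,1]
def pl(n,p,z):
    o,d=ray(n,p);return o+d*(z-o[2])/d[2]
def tri(p,q):
    o,d=ray("scene",p);o2,d2=ray("top",q)
    t=np.linalg.lstsq(np.c_[d,-d2],o2-o,rcond=None)[0];a=o+d*t[0];b=o2+d2*t[1];return (a+b)/2,np.linalg.norm(a-b)
def px(n,X):
    c=C[n];P=np.linalg.inv(np.array(c["pose"]))
    return cv2.projectPoints(np.array(X,float).reshape(-1,1,3),cv2.Rodrigues(P[:3,:3])[0],P[:3,3],np.array(c["camera_matrix"]),np.array(c["dist_coeffs"]))[0].reshape(-1,2)
E
python3 - <<'E'
from h import *
np.set_printoptions(precision=1,suppress=True)
t=lambda x,y:(335+x/4,200+y/4); s=lambda x,y:(210+(x-400)/4,160+y/4)
A,B,D=[pl("top",t(*p),6) for p in((333,190),(208,270),(253,65))]
print(A,B,D,"sides",np.linalg.norm(A-B),np.linalg.norm(A-D),"center",(B+D)/2)
print("yaw AB",np.degrees(np.arctan2(*(B-A)[1::-1])),"AD",np.degrees(np.arctan2(*(D-A)[1::-1])))
print("rim",pl("top",t(246,141),100),pl("scene",s(547,232),100),tri(s(547,232),t(246,141)))
# lower right/left corners of foot in scene
print("scene foot",pl("scene",s(655,400),6),pl("scene",s(477,415),6))
# wing tips (ends)
print("wingA top/scene", pl("top",t(80,168),180),pl("top",t(135,262),180))
# collar ends
print("collar", pl("top",t(127,107),158),pl("top",t(210,258),158))
E
```

```text
[ 521.5 -270.4    6. ] [ 466.3 -179.3    6. ] [ 613.3 -217.7    6. ] sides 106.50300307494857 105.84481933825911 center [ 539.8 -198.5    6. ]
yaw AB 121.24082761387062 AD 29.84347062215729
rim [ 539.5 -196.9  100. ] [ 542.3 -192.4  100. ] (array([ 539.4, -195.8,   97.4]), np.float64(3.1135135796011753))
scene foot [ 565.2 -118.6    6. ] [ 612.7 -215.7    6. ]
wingA top/scene [508.5 -80.1 180. ] [ 448.  -112.6  180. ]
collar [ 551.9 -113.   158. ] [ 452.8 -162.4  158. ]
```

```bash
python3 - <<'E'
from h import *
np.set_printoptions(precision=0,suppress=True)
J=np.array([540,-196.5,0]);a=np.radians(30.7);X=np.array([np.cos(a),np.sin(a),0]);Y=np.array([-np.sin(a),np.cos(a),0]);Z=np.array([0,0,1.])
def P(x,d,h,th): return J+64*Y+94*Z+x*X+d*(-np.cos(th)*Y+np.sin(th)*Z)+h*(np.sin(th)*Y+np.cos(th)*Z)
for th in(1.4,1.57,1.75):
  pts=[P(50,64,53,th),P(-50,64,53,th),P(0,112,23,th),P(48,64,23,th),P(-48,64,23,th),P(0,112,-6,th)]
  for n,o in(("top",(335,200,0)),("scene",(210,160,400))):
    q=px(n,pts); print(th,n,((q-o[:2])*4+[o[2],0]).round().tolist())
E
```

```text
1.4 top [[78.0, 140.0], [163.0, 272.0], [177.0, 162.0], [118.0, 120.0], [200.0, 246.0], [215.0, 140.0]]
1.4 scene [[724.0, 162.0], [698.0, 72.0], [642.0, 61.0], [673.0, 174.0], [651.0, 86.0], [593.0, 74.0]]
1.57 top [[62.0, 152.0], [147.0, 283.0], [151.0, 179.0], [103.0, 130.0], [185.0, 256.0], [190.0, 155.0]]
1.57 scene [[745.0, 172.0], [718.0, 81.0], [676.0, 61.0], [692.0, 176.0], [669.0, 88.0], [626.0, 66.0]]
1.75 top [[47.0, 164.0], [131.0, 294.0], [123.0, 198.0], [88.0, 141.0], [169.0, 266.0], [163.0, 172.0]]
1.75 scene [[764.0, 184.0], [735.0, 93.0], [710.0, 66.0], [712.0, 181.0], [688.0, 93.0], [661.0, 64.0]]
```

```bash
cat >> h.py <<'E'
J=np.array([540,-196.5,0]);a=np.radians(30.7)
R=np.array([[np.cos(a),np.sin(a),0],[np.sin(a),-np.cos(a),0],[0,0,-1.]]) # world->tool axes (jar x,-jar y,-z)
def T(th,d=95,g=0,x=-10): # tip target in tool axes rel. to jar origin
    c,s=np.cos(th),np.sin(th);o=23.5+14.5*s+g
    return np.array([x,-(64-d*c+o*s),-(94+d*s+o*c)])
E
python3 - <<'E'
from h import *
np.set_printoptions(precision=1,suppress=True)
p0=R@(np.array([175.5,-573.8,231.3])-J)
S=T(1.95,95,12);print("start",p0,"S",S,"delta",S-p0, "tcp world",R.T@S+J)
prev=S
for th in np.arange(1.85,-0.06,-0.1):
    q=T(th);print(round(th,2),q,q-prev);prev=q
E
```

```text
start [-506.   138.3 -231.3] S [ -10.  -144.7 -164.1] delta [ 496.  -283.    67.2] tcp world [457.5 -77.2 164.1]
1.85 [ -10.  -126.2 -175. ] [  0.   18.5 -10.9]
1.75 [ -10.  -118.1 -180.7] [ 0.   8.1 -5.7]
1.65 [ -10.  -109.4 -185.7] [ 0.   8.7 -5. ]
1.55 [ -10.  -100.  -189.8] [ 0.   9.3 -4.1]
1.45 [ -10.   -90.2 -192.9] [ 0.   9.8 -3.1]
1.35 [ -10.   -79.9 -194.9] [ 0.  10.2 -2.1]
1.25 [ -10.   -69.4 -195.9] [ 0.  10.5 -1. ]
1.15 [ -10.   -58.7 -195.7] [ 0.  10.7  0.2]
1.05 [ -10.   -48.  -194.4] [ 0.  10.7  1.4]
0.95 [ -10.   -37.4 -191.8] [ 0.  10.6  2.6]
0.85 [ -10.   -27.1 -188.1] [ 0.  10.3  3.7]
0.75 [ -10.   -17.2 -183.2] [0.  9.9 4.9]
0.65 [ -10.    -7.9 -177.2] [0.  9.3 6. ]
0.55 [ -10.     0.7 -170.2] [0.  8.6 7. ]
0.45 [ -10.     8.6 -162.2] [0.  7.8 8. ]
0.35 [ -10.    15.5 -153.3] [0.  6.9 8.8]
0.25 [ -10.    21.3 -143.7] [0.  5.9 9.6]
0.15 [ -10.    26.1 -133.6] [ 0.   4.8 10.2]
0.05 [ -10.    29.7 -122.9] [ 0.   3.6 10.6]
-0.05 [ -10.   32. -112.] [ 0.   2.3 10.9]
```

Emit:
apply_moves(
  targets=[
    [0, 0, -15, 0, 0, -0.12, 1],
    [0, 0, -15, 0, 0, -0.119, 1],
    [15, -9, 0, 0, 0, 0, 1],
    [31, -18, 0, 0, 0, 0, 1],
    [40, -23, 0, 0, 0, 0, 1],
    [40, -23, 0, 0, 0, 0, 1],
    [40, -23, 0, 0, 0, 0, 1],
    [40, -23, 0, 0, 0, 0, 1],
    [40, -23, 0, 0, 0, 0, 1],
    [40, -23, 0, 0, 0, 0, 1],
    [40, -23, 0, 0, 0, 0, 1],
    [40, -23, 0, 0, 0, 0, 1],
    [40, -22, 0, 0, 0, 0, 1],
    [40, -22, 0, 0, 0, 0, 1],
    [30, -17, 0, 0, 0, 0, 1],
    [15, -9, 0, 0, 0, 0, 1],
    [5, -3, 20, 0, 0, 0, 1],
    [0, 0, 27, 0, 0, 0, 1],
    [0, 0, 27, 0, 0, 0, 1],
    [0, 0, 0, 0, 0, 0, 1],
  ],
)

```text
time: 2.6
tool_pos: [454.4, -75.0, 184.0]
tcp_rot: [-179.7, 0.2, 30.6]
ft_force: [0.1, 0.2, 0.7]
finger_gap: -0.2
grip_force: 0.0
```

```bash
python3 - <<'E'
from h import *
s=sensors.sense();print(s["time"],R@(s["tool_pos"]-J),s["tcp_rot"],s["ft_force"],s["finger_gap"],s["joint_pos"])
o=np.zeros((440,800,3),np.uint8)
im=optics.snapshot("scene")[:,:,::-1][140:250,210:310];o[:,:400]=cv2.resize(im,(400,440))
im=optics.snapshot("top")[:,:,::-1][190:300,335:435];o[:,400:]=cv2.resize(im,(400,440));cv2.imwrite("pics/c1.png",o)
E
```

```text
2.6 [ -11.55909418 -148.18912216 -183.98871408] [-179.74012907    0.2320454    30.5920293 ] [0.05460353 0.20762437 0.7231892 ] -0.15118025761306775 [-1.57618712e+01 -1.27889026e+01  1.09860633e+02  1.15323706e-02
  8.32764748e+01  4.36452407e+01]
```

View pics/c1.png

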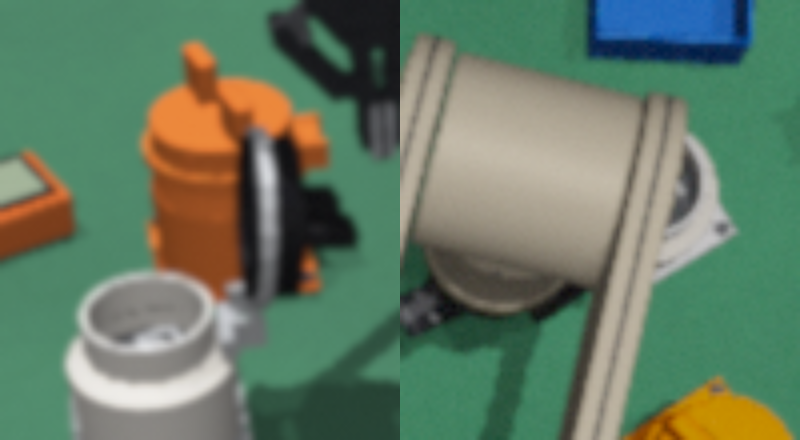

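The picture shows the closed fingers (scene crop ~(385,150)) to the right of and above the wings. The cap stands near upright, and nothing is touching. Next I push along the arc.

Emit:
apply_moves(
  targets=[
    [0, 18, 0, 0, 0, 0, 1],
    [0, 17, 0, 0, 0, 0, 1],
    [0, 9.5, -3, 0, 0, 0, 1],
    [0, 10, -3, 0, 0, 0, 1],
    [0, 10, -2, 0, 0, 0, 1],
    [0, 0, 0, 0, 0, 0, 1],
  ],
)

```text
time: 3.45
tool_pos: [489.4, -131.8, 194.3]
tcp_rot: [-179.8, 0.1, 30.6]
ft_force: [-2.9, 5.0, -2.2]
finger_gap: -0.1
grip_force: 2.8
```

Emit:
apply_moves(
  targets=[
    [0, 10.5, -1, 0, 0, 0, 1],
    [0, 10.7, 0.2, 0, 0, 0, 1],
    [0, 10.7, 1.4, 0, 0, 0, 1],
    [0, 10.6, 2.6, 0, 0, 0, 1],
    [0, 10.3, 3.7, 0, 0, 0, 1],
    [0, 9.9, 4.9, 0, 0, 0, 1],
    [0, 9.3, 6, 0, 0, 0, 1],
    [0, 8.6, 7, 0, 0, 0, 1],
    [0, 0, 0, 0, 0, 0, 1],
  ],
)

```text
time: 4.58
tool_pos: [530.6, -201.6, 169.6]
tcp_rot: [-179.8, 0.1, 30.6]
ft_force: [-3.3, 4.2, 0.8]
finger_gap: 0.3
grip_force: 2.2
```

```bash
python3 - <<'E'
from h import *
s=sensors.sense();print(s["time"],R@(s["tool_pos"]-J),s["ft_force"])
o=np.zeros((440,800,3),np.uint8)
im=optics.snapshot("scene")[:,:,::-1][140:250,210:310];o[:,:400]=cv2.resize(im,(400,440))
im=optics.snapshot("top")[:,:,::-1][190:300,335:435];o[:,400:]=cv2.resize(im,(400,440));cv2.imwrite("pics/c2.png",o)
E
```

```text
4.575 [ -10.69841819   -0.46659247 -169.6427245 ] [-3.30932815  4.20648285  0.76091079]
```

View pics/c2.png

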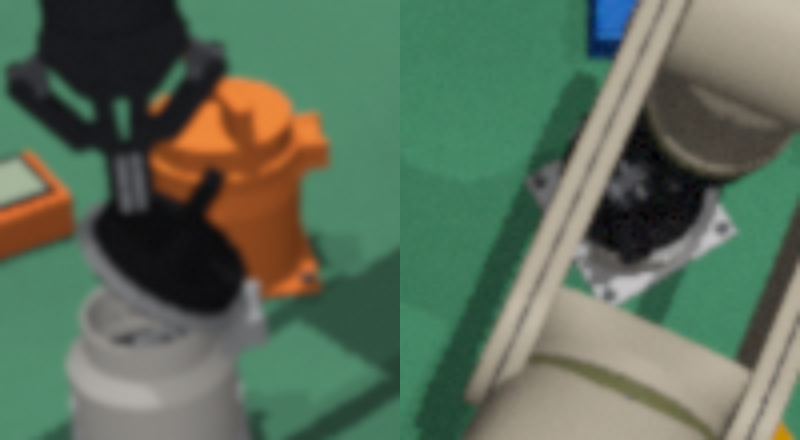

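The lid follows and is about 0.55 rad from level. The fingers (scene crop ~(130,190)) rest on the disc's upper part.

Emit:
apply_moves(
  targets=[
    [0, 7.8, 8, 0, 0, 0, 1],
    [0, 6.9, 8.8, 0, 0, 0, 1],
    [0, 5.9, 9.6, 0, 0, 0, 1],
    [0, 4.8, 10.2, 0, 0, 0, 1],
    [0, 2, 5, 0, 0, 0, 1],
    [0, 0, 0, 0, 0, 0, 1],
  ],
)

```text
time: 5.42
tool_pos: [545.2, -225.7, 129.2]
tcp_rot: [-180.0, 0.0, 30.6]
ft_force: [-4.0, 2.2, 4.6]
finger_gap: -0.2
grip_force: 2.3
```

Emit:
apply_moves(
  targets=[
    [0, 0.5, 4, 0, 0, 0, 1],
    [0, 0.5, 3, 0, 0, 0, 1],
    [0, 0, 2, 0, 0, 0, 1],
    [0, 0, 0, 0, 0, 0, 1],
  ],
)

```text
time: 5.92
tool_pos: [546.5, -227.6, 121.6]
tcp_rot: [179.8, -0.0, 30.6]
ft_force: [-3.0, -0.1, 6.9]
finger_gap: -0.3
grip_force: 3.8
```

Emit:
apply_moves(
  targets=[
    [0, 0, 2, 0, 0, 0, 1],
    [0, 0, 1.5, 0, 0, 0, 1],
    [0, 0, 0, 0, 0, 0, 1],
  ],
)

```text
time: 6.3
tool_pos: [547.0, -228.2, 118.6]
tcp_rot: [179.7, -0.1, 30.6]
ft_force: [-1.4, -1.1, 9.1]
finger_gap: 0.3
grip_force: 4.2
```

Emit:
apply_moves(
  targets=[
    [0, 0, 1.5, 0, 0, 0, 1],
    [0, 0, 0, 0, 0, 0, 1],
  ],
)

```text
time: 6.55
tool_pos: [547.1, -228.4, 117.3]
tcp_rot: [179.7, -0.1, 30.6]
ft_force: [-2.3, -2.6, 9.0]
finger_gap: 0.3
grip_force: 4.6
```

Emit:
apply_moves(
  targets=[
    [0, 0, 1.5, 0, 0, 0, 1],
    [0, 0, 0, 0, 0, 0, 1],
  ],
)

```text
time: 6.8
tool_pos: [547.3, -228.6, 116.0]
tcp_rot: [179.7, -0.1, 30.6]
ft_force: [-2.9, -3.0, 9.9]
finger_gap: -0.2
grip_force: 4.8
```

Emit:
apply_moves(
  targets=[
    [0, 0, 1.5, 0, 0, 0, 1],
    [0, 0, 0, 0, 0, 0, 1],
  ],
)

```text
time: 7.05
tool_pos: [547.6, -228.7, 115.4]
tcp_rot: [179.7, -0.1, 30.6]
ft_force: [-4.3, -3.0, 14.5]
finger_gap: -0.1
grip_force: 7.1
```

Emit:
apply_moves(
  targets=[
    [0, 0, 1.5, 0, 0, 0, 1],
    [0, 0, 0, 0, 0, 0, 1],
  ],
)

```text
time: 7.3
tool_pos: [547.8, -228.6, 114.7]
tcp_rot: [179.6, -0.1, 30.6]
ft_force: [-6.1, -1.3, 19.5]
finger_gap: 0.0
grip_force: 9.8
```

Emit:
apply_moves(
  targets=[
    [0, 0, -20, 0, 0, 0, 1],
    [0, 0, -40, 0, 0, 0, 1],
    [0, 0, -40, 0, 0, 0, 0.41],
    [0, -30, 0, 0, 0, 0, 0.41],
    [0, -50, 0, 0, 0, 0, 0.41],
    [0, -50, 0, 0, 0, 0, 0.41],
    [0, -50, 0, 0, 0, 0, 0.41],
    [0, -50, 0, 0, 0, 0, 0.41],
    [0, -40, 0, 0, 0, 0, 0.41],
    [0, 0, 0, 0, 0, 0, 0.41],
    [0, 0, 0, 0, 0, 0, 0.41],
  ],
)

```text
time: 8.68
tool_pos: [408.5, 6.2, 211.1]
tcp_rot: [179.9, -0.1, 30.7]
ft_force: [0.3, -0.2, -0.3]
finger_gap: 50.5
grip_force: 0.0
```

```bash
python3 - <<'E'
from h import *
s=sensors.sense();print(s["time"],s["tool_pos"],s["ft_force"],s["wrist_torque"],s["finger_gap"],s["joint_pos"])
o=np.zeros((400,800,3),np.uint8)
im=optics.snapshot("scene")[:,:,::-1][170:270,200:300];o[:,:400]=cv2.resize(im,(400,400),interpolation=cv2.INTER_CUBIC)
im=optics.snapshot("top")[:,:,::-1][190:290,345:445];o[:,400:]=cv2.resize(im,(400,400),interpolation=cv2.INTER_CUBIC);cv2.imwrite("pics/c3.png",o)
E
```

```text
8.675 [408.47247551   6.17584641 211.14676737] [ 0.32619725 -0.16319193 -0.25984324] [ 0.03540503 -0.03514831  0.04079937] 50.4641779857735 [-6.31736472e+00 -2.33242322e+01  1.15346554e+02 -1.80998933e-02
  8.78881212e+01  5.29743560e+01]
```

View pics/c3.png

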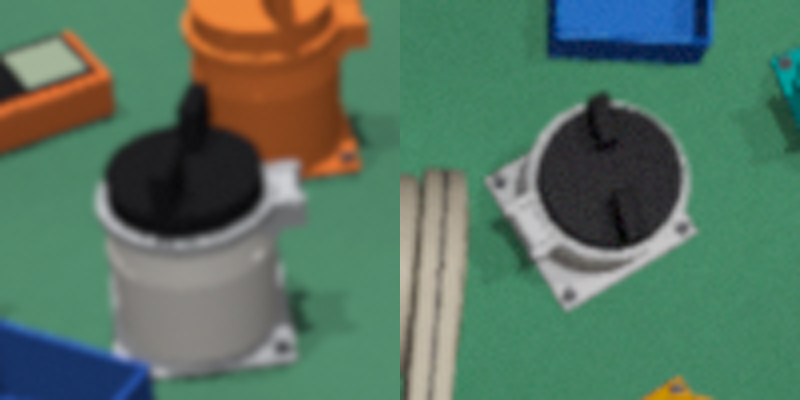

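```bash
python3 - <<'E'
from h import *
np.set_printoptions(precision=1,suppress=True)
t=lambda x,y:(345+(x-400)/4,190+y/4)
A=pl("top",t(598,98),146);B=pl("top",t(626,240),146);print(A,B,(A+B)/2,np.linalg.norm(A-B),"dir",np.degrees(np.arctan2(*(B-A)[1::-1])))
# disc edge points in crop (left,right,bottom)
E=np.array([pl("top",t(*p),115)[:2] for p in((538,175),(682,178),(592,243),(560,225),(660,225),(655,118),(556,130))])
M=np.c_[2*E,np.ones(len(E))];c=np.linalg.lstsq(M,(E**2).sum(1),rcond=None)[0];print("disc",c[:2],"r",np.sqrt(c[2]+c[0]**2+c[1]**2))
im=optics.snapshot("scene")[170:270,200:300].astype(int);s=lambda x,y:(200+x/4,170+y/4)
L=pl("scene",s(107,178),115);Rr=pl("scene",s(263,182),115);print("scene disc mid",(L+Rr)/2,np.linalg.norm(L-Rr))
print("wings",pl("scene",s(194,90),146),pl("scene",s(165,180),146))
E
```

```text
[ 585.7 -187.7  146. ] [ 491.5 -201.6  146. ] [ 538.6 -194.6  146. ] 95.22981631246286 dir -171.59725437811787
disc [ 541.1 -198. ] r 47.73195469263719
scene disc mid [ 549.9 -188.6  115. ] 93.37951344942688
wings [ 502.3 -202.1  146. ] [ 591.4 -177.8  146. ]
```

The lid is level. The wings run along about 10° in the world frame, and the cap axis is at about (541,-196). Next I rotate the tool to yaw 165° so the fingers sit well off the wings.

Emit:
apply_moves(
  targets=[
    [0, 0, 0, 0, 0, -0.18, 0.41],
    [0, 0, 0, 0, 0, -0.18, 0.41],
    [0, 0, 0, 0, 0, -0.18, 0.41],
    [0, 0, 0, 0, 0, -0.18, 0.41],
    [0, 0, 0, 0, 0, -0.18, 0.41],
    [0, 0, 0, 0, 0, -0.18, 0.41],
    [0, 0, 0, 0, 0, -0.18, 0.41],
    [0, 0, 0, 0, 0, -0.18, 0.41],
    [0, 0, 0, 0, 0, -0.18, 0.41],
    [0, 0, 0, 0, 0, -0.18, 0.41],
    [0, 0, 0, 0, 0, -0.18, 0.41],
    [0, 0, 0, 0, 0, -0.18, 0.41],
    [0, 0, 0, 0, 0, -0.18, 0.41],
    [0, 0, 0, 0, 0, 0, 0.41],
    [0, 0, 0, 0, 0, 0, 0.41],
  ],
)

```text
time: 10.7
tool_pos: [407.9, 6.2, 210.3]
tcp_rot: [-180.0, -0.0, 164.5]
ft_force: [0.8, -0.0, 0.6]
finger_gap: 50.4
grip_force: 0.0
```

```bash
python3 - <<'E'
from h import *
from scipy.spatial.transform import Rotation as Q
s=sensors.sense();M=Q.from_euler("xyz",s["tcp_rot"],degrees=True).as_matrix()
print(s["time"],s["tool_pos"],s["tcp_rot"],s["joint_pos"],M.T@(np.array([541,-196,160])-s["tool_pos"]))
E
```

```text
10.7 [407.86775669   6.24602167 210.32550731] [-1.79994458e+02 -1.64024801e-02  1.64492628e+02] [-6.33064138e+00 -2.32917664e+01  1.15408077e+02 -2.85686385e-03
  8.79007656e+01 -8.08231648e+01] [-182.37307934 -159.28405476   50.28870656]
```

Emit:
apply_moves(
  targets=[
    [-20, -18, 0, 0, 0, 0, 0.41],
    [-36, -31, 0, 0, 0, 0, 0.41],
    [-36, -31, 0, 0, 0, 0, 0.41],
    [-36, -31, 0, 0, 0, 0, 0.41],
    [-36, -31, 0, 0, 0, 0, 0.41],
    [-18, -17, 0, 0, 0, 0, 0.41],
    [0, 0, 25, 0, 0, 0, 0.41],
    [0, 0, 25, 0, 0, 0, 0.41],
    [0, 0, 0, 0, 0, 0, 0.41],
    [0, 0, 0, 0, 0, 0, 0.41],
  ],
)

```text
time: 11.95
tool_pos: [541.9, -194.8, 161.3]
tcp_rot: [-180.0, 0.0, 164.7]
ft_force: [-0.5, 0.3, -0.0]
finger_gap: 50.5
grip_force: 0.0
```

```bash
python3 - <<'E'
from h import *
s=sensors.sense();print(s["time"],s["tool_pos"],s["tcp_rot"],s["joint_pos"],s["ft_force"],s["wrist_torque"])
o=np.zeros((440,800,3),np.uint8)
im=optics.snapshot("scene")[:,:,::-1][130:240,200:300];o[:,:400]=cv2.resize(im,(400,440),interpolation=cv2.INTER_CUBIC)
im=optics.snapshot("top")[:,:,::-1][180:290,345:445];o[:,400:]=cv2.resize(im,(400,440),interpolation=cv2.INTER_CUBIC);cv2.imwrite("pics/c4.png",o)
E
```

```text
11.95 [ 541.94471103 -194.79425237  161.32209326] [-1.79991978e+02  4.39248410e-02  1.64696386e+02] [-2.48705271e+01  6.17045565e+00  9.40633078e+01 -6.20261891e-04
  7.97215893e+01 -9.95667994e+01] [-0.50443962  0.32654478 -0.02337276] [ 0.00627387 -0.00159288 -0.01169248]
```

View pics/c4.png

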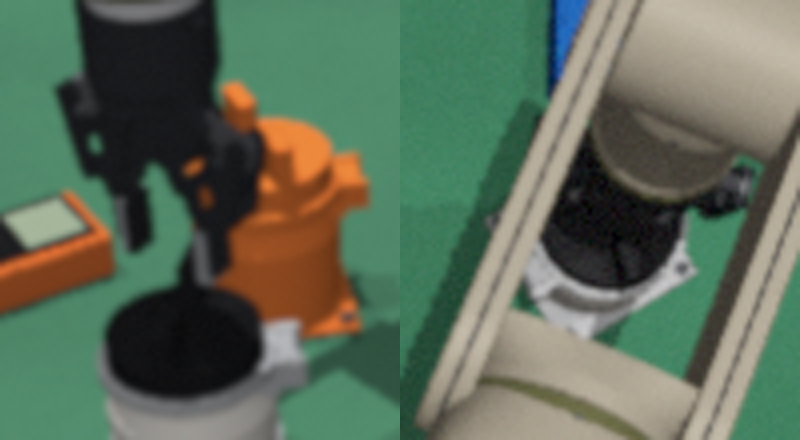

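The fingers straddle the axis, one on each side of the wing line (scene crop (130,230) and (210,260)). Descend.

Emit:
apply_moves(
  targets=[
    [0, 0, 15, 0, 0, 0, 0.41],
    [0, 0, 15, 0, 0, 0, 0.41],
    [0, 0, 10, 0, 0, 0, 0.41],
    [0, 0, 0, 0, 0, 0, 0.41],
  ],
)

```text
time: 12.55
tool_pos: [540.5, -194.1, 118.6]
tcp_rot: [180.0, -0.2, 164.8]
ft_force: [0.2, 0.4, -0.5]
finger_gap: 50.6
grip_force: 0.0
```

Emit:
apply_moves(
  targets=[
    [0, 0, 0, 0, 0, 0.12, 0.41],
    [0, 0, 0, 0, 0, 0.12, 0.41],
    [0, 0, 0, 0, 0, 0.12, 0.41],
    [0, 0, 0, 0, 0, 0.12, 0.41],
    [0, 0, 0, 0, 0, 0.12, 0.41],
    [0, 0, 0, 0, 0, 0, 0.41],
  ],
)

```text
time: 13.3
tool_pos: [542.2, -195.7, 120.8]
tcp_rot: [-180.0, 0.1, 130.3]
ft_force: [2.7, -4.0, -2.3]
finger_gap: 50.6
grip_force: 2.1
```

```bash
python3 -c "
from h import *
s=sensors.sense();print(s['time'],s['tool_pos'],s['tcp_rot'],s['joint_pos'][5],s['ft_force'],s['wrist_torque'])"
```

```text
13.3 [ 542.21848618 -195.71884289  120.84563788] [-1.79996767e+02  1.43851792e-01  1.30280701e+02] -65.16720529394019 [ 2.71196884 -3.98393376 -2.27069562] [-0.63579256 -0.37099883  0.13747187]
```

Emit:
apply_moves(
  targets=[
    [0, 0, 0.5, 0, 0, 0.14, 0.41],
    [0, 0, 0.5, 0, 0, 0.14, 0.41],
    [0, 0, 0.5, 0, 0, 0.14, 0.41],
    [0, 0, 0.5, 0, 0, 0.14, 0.41],
    [0, 0, 0.5, 0, 0, 0.14, 0.41],
    [0, 0, 0.5, 0, 0, 0.14, 0.41],
    [0, 0, 0, 0, 0, 0, 0.41],
  ],
)

```text
time: 14.18
tool_pos: [541.4, -196.3, 117.8]
tcp_rot: [180.0, 0.1, 82.1]
ft_force: [-1.9, -6.2, -1.6]
finger_gap: 50.5
grip_force: 2.6
```

```bash
cat > s.py <<'E'
from h import *
s=sensors.sense();print(s['time'],s['tool_pos'],s['tcp_rot'],s['joint_pos'][5],s['ft_force'],s['wrist_torque'])
E
python3 s.py
```

```text
14.175 [ 541.44179241 -196.28120403  117.76559271] [1.79980093e+02 1.44881941e-01 8.21154051e+01] -17.02276680349373 [-1.91990634 -6.20177644 -1.56504536] [-1.03255656  0.19503344  0.15916579]
```

Emit:
apply_moves(
  targets=[
    [0, 0, 0.5, 0, 0, 0.14, 0.41],
    [0, 0, 0.5, 0, 0, 0.14, 0.41],
    [0, 0, 0.5, 0, 0, 0.14, 0.41],
    [0, 0, 0.5, 0, 0, 0.14, 0.41],
    [0, 0, 0.5, 0, 0, 0.14, 0.41],
    [0, 0, 0.5, 0, 0, 0.14, 0.41],
    [0, 0, 0.5, 0, 0, 0.14, 0.41],
    [0, 0, 0.5, 0, 0, 0.14, 0.41],
    [0, 0, 0.5, 0, 0, 0.14, 0.41],
    [0, 0, 0.5, 0, 0, 0.14, 0.41],
    [0, 0, 0, 0, 0, 0, 0.41],
  ],
)

```text
time: 15.55
tool_pos: [541.2, -195.0, 112.4]
tcp_rot: [180.0, 0.0, 2.0]
ft_force: [-1.3, 0.3, 0.1]
finger_gap: 50.2
grip_force: 0.4
```

```bash
python3 s.py
```

```text
15.55 [ 541.19156932 -194.97778755  112.4486797 ] [1.79984275e+02 4.43388078e-02 1.95384298e+00] 63.15791892356705 [-1.2525094   0.27730321  0.06285484] [0.01511705 0.15004875 0.05887723]
```

Emit:
apply_moves(
  targets=[
    [0, 0, 0.3, 0, 0, 0.1, 0.41],
    [0, 0, 0.3, 0, 0, 0.1, 0.41],
    [0, 0, 0.3, 0, 0, 0.1, 0.41],
  ],
)

```text
time: 15.92
tool_pos: [541.4, -195.0, 111.5]
tcp_rot: [180.0, 0.0, -15.2]
ft_force: [-2.0, -3.0, -1.9]
finger_gap: 50.4
grip_force: 4.0
```

```bash
python3 s.py
```

```text
15.925 [ 541.439737   -194.96448103  111.52121853] [ 1.79958556e+02  9.08151682e-03 -1.52297630e+01] 80.3608434416893 [-1.992142   -3.00793923 -1.9347557 ] [-0.47884979  0.2096185   0.17578869]
```

Emit:
apply_moves(
  targets=[
    [0, 0, 0.3, 0, 0, 0.08, 0.41],
    [0, 0, 0.3, 0, 0, 0.08, 0.41],
  ],
)

```text
time: 16.18
tool_pos: [541.6, -195.2, 111.0]
tcp_rot: [179.9, -0.0, -24.4]
ft_force: [-0.4, -3.4, -2.2]
finger_gap: 50.5
grip_force: 4.1
```

```bash
python3 s.py
```

```text
16.175 [ 541.57164561 -195.20552285  110.991     ] [ 1.79948916e+02 -2.56275721e-02 -2.43696499e+01] 89.4922318132299 [-0.37099677 -3.36163288 -2.15923262] [-0.59561365  0.16216907  0.20401426]
```

Emit:
apply_moves(
  targets=[
    [0, 0, 0.3, 0, 0, 0.08, 0.41],
    [0, 0, 0, 0, 0, 0.04, 0.41],
  ],
)

```text
time: 16.42
tool_pos: [541.0, -195.7, 110.7]
tcp_rot: [179.9, 0.0, -31.1]
ft_force: [-5.4, -7.1, -0.7]
finger_gap: 50.6
grip_force: 22.7
```

```bash
python3 s.py
```

```text
16.425 [ 540.99073302 -195.72500009  110.67094302] [ 1.79859716e+02  3.63379857e-03 -3.11418754e+01] 96.27351713924949 [-5.38412993 -7.07808447 -0.65809276] [-1.10838763  0.87281572  1.23505459]
```

The firm stop is reached: the moment jumped to 1.2 N m at about 2.9 rad. I'll ease to about 15–20 N and hold.

Emit:
apply_moves(
  targets=[
    [0, 0, 0, 0, 0, -0.03, 0.41],
    [0, 0, 0, 0, 0, 0, 0.41],
  ],
)

```text
time: 16.68
tool_pos: [541.3, -195.5, 110.7]
tcp_rot: [179.9, -0.0, -29.3]
ft_force: [-2.3, -4.1, -1.3]
finger_gap: 50.3
grip_force: 13.3
```

```bash
python3 s.py
```

```text
16.675 [ 541.2975525  -195.50074991  110.72600909] [ 1.79901204e+02 -1.68307918e-02 -2.93109965e+01] 94.4400408431969 [-2.28073086 -4.11290064 -1.27144374] [-0.800347    0.47011477  0.74525252]
```

Emit:
apply_moves(
  targets=[
    [0, 0, 0, 0, 0, 0.015, 0.41],
    [0, 0, 0, 0, 0, 0, 0.41],
    [0, 0, 0, 0, 0, 0, 0.41],
    [0, 0, 0, 0, 0, 0, 0.41],
  ],
)

```text
time: 17.18
tool_pos: [541.1, -195.6, 110.7]
tcp_rot: [179.9, -0.0, -30.2]
ft_force: [-3.6, -5.4, -1.1]
finger_gap: 50.4
grip_force: 18.1
```

```bash
python3 s.py
```

```text
17.175 [ 541.07723566 -195.64984706  110.67101553] [ 1.79874186e+02 -5.92060151e-04 -3.01800258e+01] 95.30959627947381 [-3.57435583 -5.3811049  -1.14435153] [-0.8608873   0.60197695  1.05478748]
```

Emit:
apply_moves(
  targets=[
    [0, 0, 0, 0, 0, 0, 0.41],
    [0, 0, 0, 0, 0, 0, 0.41],
    [0, 0, 0, 0, 0, 0, 0.41],
    [0, 0, 0, 0, 0, 0, 0.41],
  ],
)

```text
time: 17.68
tool_pos: [541.1, -195.6, 110.7]
tcp_rot: [179.9, -0.0, -30.2]
ft_force: [-2.8, -5.6, -0.1]
finger_gap: 50.2
grip_force: 18.1
```

```bash
python3 s.py
```

```text
17.675 [ 541.08479328 -195.6335897   110.69722258] [ 1.79875882e+02 -2.45043797e-03 -3.01792296e+01] 95.30920346759454 [-2.79694907 -5.56563762 -0.06921215] [-0.91396533  0.5827755   1.03931231]
```

Held at about 15 N per wing for 1 s with no turning. Back off, lift clear and look.

Emit:
apply_moves(
  targets=[
    [0, 0, 0, 0, 0, -0.1, 0.41],
    [0, 0, 0, 0, 0, -0.15, 0.41],
    [0, 0, -15, 0, 0, 0, 0.41],
    [0, 0, -35, 0, 0, 0, 0.41],
    [0, 0, -50, 0, 0, 0, 0.41],
    [-40, 0, 0, 0, 0, 0, 0.41],
    [-50, -30, 0, 0, 0, 0, 0.41],
    [-50, -40, 0, 0, 0, 0, 0.41],
    [-40, -50, 0, 0, 0, 0, 0.41],
    [0, -50, 0, 0, 0, 0, 0.41],
    [0, -50, 0, 0, 0, 0, 0.41],
    [0, 0, 0, 0, 0, 0, 0.41],
  ],
)

```text
time: 19.18
tool_pos: [431.3, 66.9, 212.3]
tcp_rot: [-179.9, -0.1, -15.9]
ft_force: [-1.1, -0.3, -0.6]
finger_gap: 50.3
grip_force: 0.0
```

```bash
python3 s.py; python3 - <<'E'
from h import *
o=np.zeros((400,800,3),np.uint8)
im=optics.snapshot("scene")[:,:,::-1][170:270,200:300];o[:,:400]=cv2.resize(im,(400,400),interpolation=cv2.INTER_CUBIC)
im=optics.snapshot("top")[:,:,::-1][190:290,345:445];o[:,400:]=cv2.resize(im,(400,400),interpolation=cv2.INTER_CUBIC);cv2.imwrite("pics/c5.png",o)
E
```

```text
19.175 [431.2966898   66.91780508 212.29483487] [-1.79904885e+02 -1.16840382e-01 -1.58911263e+01] 107.92476607524426 [-1.08617561 -0.26826678 -0.56115949] [-0.00927616  0.00303917  0.01308011]
```

View pics/c5.png

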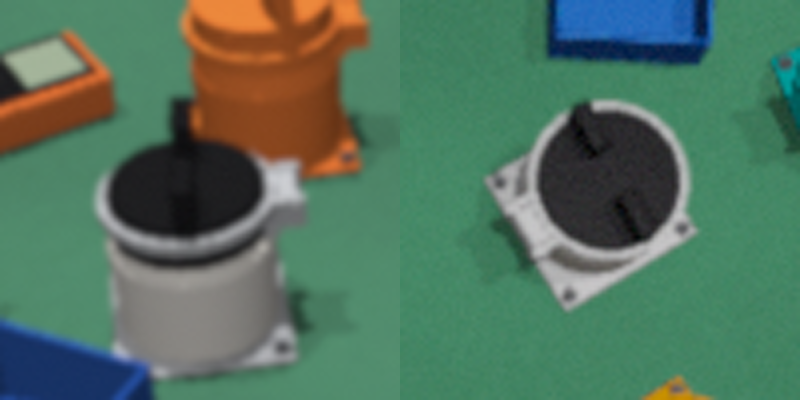

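The lid is level and the cap has sunk about 10 mm into the collar. The wing line in the top crop runs from (583,108) to (640,240), about 165° clockwise of where it started, and nothing else has moved. Handing in.

```bash
python3 -c "
from bench import r
print(r.hand_in())"
```

```text
the job is handed in; nothing more can be done
None
```

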